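# Reset the red page stop of a hole punch to the green-marked notch

## Robot

A 7-joint arm with a two-finger parallel gripper is mounted at the origin on the work surface. World frame = base frame: x ahead of the robot, y to its left, z up, the work surface at z = 0. Lengths are in m, angles in rad, forces in N, time in s.
With the tool pointing down it reaches from about 0.35 to 0.9 m from the base axis. Payload 8.1 kg.
Tool frame: the origin (TCP) lies between the finger pads, 19 mm behind the fingertips; this is the grasp point; z points along the fingers, y is the line along which they close (so a half turn about z gives the same grasp; the last joint's range is limited). The gripper opens to 85 mm and grips with 20 to 120 N. Pads are 22 mm wide; open, the fingers measure 114 mm over their backs; the gripper's body (76 mm by 85 mm) begins 54 mm behind the grasp point. The pads swing forward as they close: fully open they stand 13 mm farther back than shut.
Start: joints at [1.212, 0.434, 0.025, 1.573, -0.012, 1.134, -0.075], TCP at [0.158, -0.605, 0.25] pointing down, gripper open.
Joint ranges: [-2.62, 2.62], [-0.44, 2.09], [-1.27, 1.32], [0.08, 2.57], [-1.32, 4.46], [0.12, 2], [-2.74, 2.74]. Speed limits (rad/s): [2.22, 2.22, 3.01, 3.01, 3.14, 3.14, 3.14].

## Interface

Orientations are given as a rotation vector (axis times angle).
In Python, from plant import manip gives the robot as it stands.
- The arm moves only by the tool drive_tool, never from a script. Its arguments are lists of equal length, an entry for each row: "travel": the shift along the tool's x, y, z in mm, a list of three; "angular": the turn, a rotation vector about the tool's x, y, z in rad, a list of three; "grip": the opening, from 0 (shut) to 1 (fully open). In form: {"travel": [[tx, ty, tz], ...], "angular": [[wx, wy, wz], ...], "grip": [grip, ...]}. A call has exactly 10 rows; each row is the pose to reach, as a shift and turn from the pose commanded when the call began, along the tool's axes at that moment; what a row does not reach only later rows make up. A row lasts 1/12 s, in which the tool goes at most 41.7 mm and 7.16 degrees, less where a joint would pass 70% of its speed; a pose out of reach is approached as far as the arm can. A call with a gripper value outside its range is refused whole. The fingers move at their own pace and stop on an object; the grip force is fixed at half the most. Time passes only in rows, so rows that repeat a pose let the fingers close, or fill a call up. It gives the time, the measured TCP pose, the force, the opening and the grip force at its end, in the units of the state.
- manip.state(): the state, without advancing time (a new reading comes with each control period).
- manip.get_image(name): name is "scene" or "top"; returns a dict with "frame" (400x640x3 uint8, red, green, blue), "z_map" (400x640 float32, m along the optical axis (not along the pixel's ray), 0 where there is no reading), "fov_y" (degrees; the focal length in pixels is half the picture's height over the tangent of half this angle, whatever the lens; pixels are square), "cx", "cy" (the principal point, pixels), "position" and "rotation" of the camera in the world. Camera axes: x right, y down, z forward; pixel columns grow to the right and rows downward; lengths in m; the calibration is good to about 2 mm. A picture is of the moment at which its call begins.
- manip.hand_in(): hands the job in; it is judged then, once.
The state is a dict: "clock": time; "joint_pos": joint angles; "qd": joint speeds; "joint_torque": joint torques, N m; "ee_pos": TCP position; "eef_rot": TCP orientation; "force": force on the tool from outside, world axes, zero at the start; "moment": the same for the moment, N m; "gripper_width": finger opening in m; "gripper_force": force on a finger pad.
Only numpy, scipy, OpenCV 4.12 (cv2) and the standard library are available. Lean on these libraries where they do the work, as an engineer would, in place of code of your own. Each camera call takes 0.05 s, during which the arm holds its last target. There are 200 camera calls.

## Task

The next pages to be punched are the size marked by the green tab on the hole punch's notched rail. Take the red page stop by its knob, lift it out of its notch, and drop it fully home, upright, into the notch beside the green tab. Leave the black page stop in its notch.

Things in the scene. Friction and masses are not known exactly. Their poses are not given: they have to be found in the camera images.
- red_stop: Loose page stop, 120 g, standing in an end notch. Origin: centre of foot underside; z up, y along rail, x across it. Foot 24 (x) by 12 (y) mm, 27 tall, tapered tip; steel collar 38 by 28, z 27-32; thin blade 20 wide from collar to x = +64; red flat-sided knob 18 (x) by 28 (y), z 32-74. Grip the knob from above, fingers closing along x, TCP at z about 58 mm.
- green_notch (a point): Target: centre of the floor of the notch beside the green tab; the stop's origin belongs here. Axes as the rail's. The tab, a flat green 26 mm square 3 mm thick, lies on the rail top 41 mm to -x (robot side) of the notch centre. It marks one of the three middle notches, all empty; white and blue tabs mark the other two; which is which varies.
- gauge: Hole punch, fixed. Origin at desk level under the middle notch; y along the rail, x across it towards the punch head. Aluminium rail 98 by 360 mm, top z 36; 5 notches at x 0, y -120, -60, 0, 60, 120, floor z 12. Each is 30 (x) by 18 (y) mm, flared over the top 10 mm to 44 by 32. Feet clear it when lifted over 24 mm. Grey bed z 30; black head x 127-183, z 60; its steel bar to x 188, z 79.
- black_stop: Black-knobbed page stop, otherwise the same as the red one (sizes, origin, axes), loose in the end notch at the rail's other end. To be left there.
Mind the look-alikes: they are no part of the job. Leave any purple look-alike of the red_stop alone.

How it is judged:
On the way:
1. the red stop is lifted clear of its notch, its foot above the rail's top (z of red_stop in the frame of gauge above 0.037 m and contact force between red_stop and the fingers above 0.5 N), for 0.1 s.
At the end, for the whole second after the job is handed in: The red stop stands at rest in the notch beside the green tab, within 10 mm of its centre, its foot within 4 mm of the notch floor, upright within 10 degrees and let go; the black stop is within 15 mm of where it started, in its own notch (horizontal distance between red_stop and green_notch below 0.01 m and z of red_stop in the frame of green_notch below 0.004 m and angle between red_stop's own z axis and vertical below 0.17 rad and linear speed of red_stop below 0.02 m/s and distance of black_stop from where it was at the start of the episode below 0.015 m); the robot touches nothing.
It fails at once if the black stop is moved out of its notch (more than 20 mm) (distance of black_stop from where it was at the start of the episode above 0.02 m).
It also fails if it takes over 34 s, if anything falls off the work surface, if the arm or the gripper's body presses on something with over 40 N, if the wrist force passes 120 N, or if a joint passes its speed limit or range.

## Working session

There is one attempt and no reset: what is moved stays moved. The work goes in short steps, Python scripts to look and compute and a tool call to move; the robot and the scene stay as the last step left them, time stands still between calls to the robot, and variables do not carry over. Pictures are saved under pics/ and viewed, at most 10 in all, crops included, and the job is handed in when it is done.

Besides the shell and the picture viewer there is one more tool, called after "Request:" as name(argument=value, ...), one argument or row to a line, values as JSON. drive_tool: Moves the arm, as the interface text tells. Its arguments: {"type":"object","properties":{"travel":{"type":"array"},"angular":{"type":"array"},"grip":{"type":"array"}},"required":["travel","angular","grip"]}

```bash
mkdir -p pics
cat > h.py <<'E'
import numpy as np, cv2
from plant import manip
def grab(n):
    d=manip.get_image(n); np.savez('last_'+n+'.npz',**d); return d
def pts(d):
    z=d['z_map']; f=z.shape[0]/2/np.tan(np.radians(d['fov_y'])/2)
    v,u=np.mgrid[:z.shape[0],:z.shape[1]]
    c=np.stack([(u-d['cx'])/f*z,(v-d['cy'])/f*z,z],-1)
    R=np.array(d['rotation']); 
    return c@R.T+np.array(d['position'])
def ray(d,u,v,h):
    f=400/2/np.tan(np.radians(d['fov_y'])/2)
    r=np.array(d['rotation'])@np.array([(u-d['cx'])/f,(v-d['cy'])/f,1]);p=np.array(d['position'])
    return p+r*(h-p[2])/r[2]
E
python3 - <<'E'
from h import *
for n in('scene','top'):
    d=grab(n); cv2.imwrite(f'pics/{n}0.png',d['frame'][:,:,::-1]); print(n,d['position'],np.array(d['rotation']).round(3).tolist(),d['fov_y'],np.shape(d['rotation']))
print(manip.state())
E
```

```text
scene [0.90480676 0.03425016 0.616995  ] [-1.903, -1.823, 0.597] 50.681758717699125 (3,)
top [0.38976992 0.02866474 0.67788118] [-2.121, 2.122, -0.208] 52.1160133550413 (3,)
{'clock': 0.1, 'joint_pos': array([ 1.2124038 ,  0.43513394,  0.0249553 ,  1.57397809, -0.01160771,
        1.13398678, -0.07507335]), 'qd': array([ 0.00049464,  0.00084597, -0.00162492, -0.00355929, -0.0003232 ,
        0.00114989, -0.00012623]), 'joint_torque': array([ 4.42178833e-03, -6.71759605e+01,  1.02883346e+00, -3.16901779e+01,
        1.58325717e-02,  7.17628558e-03, -4.34785545e-05]), 'ee_pos': array([ 0.15799483, -0.60427831,  0.24932707]), 'eef_rot': array([-3.11461835e+00, -4.00488219e-01,  4.42303340e-04]), 'force': array([0.71741967, 0.14631846, 0.34597507]), 'moment': array([-0.07717408,  0.00235506, -0.0143902 ]), 'gripper_force': 0.0, 'gripper_width': 0.0850882010274609}
```

View pics/scene0.png

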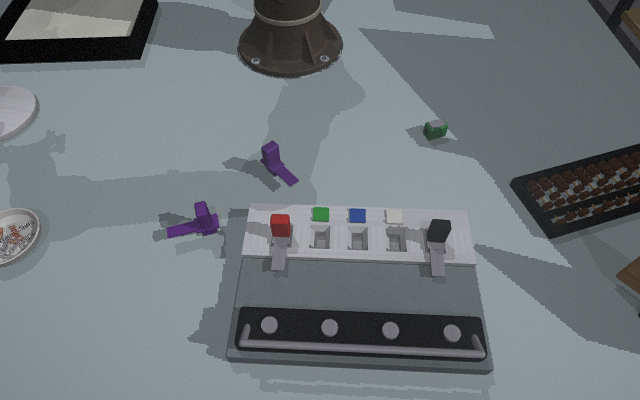

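View pics/top0.png

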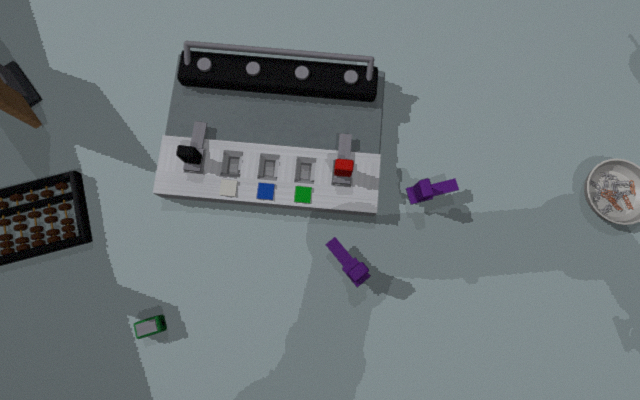

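The scene view shows the red knob at (281,225), black at (439,232), the green tab at (321,214), blue at (357,215) and white at (394,215). In the top view, red is at (343,167), the green tab at (303,194) and its notch at (305,170).

There are four red-stop candidates:
- The red knob at top (343,167), which stands in an end notch.
- Two purple look-alikes at (425,190) and (355,268), lying off the rail.
- The black stop at (190,155).

Only the first is red and on the rail. There are two green candidates: the flat tab at (303,194) on the rail, and the green block at (150,327) away from it. The tab is the right one.

```bash
sed -i 's/^from plant/from scipy.spatial.transform import Rotation as Ro\nfrom plant/; s/np.array(d\[.rotation.\])/Ro.from_rotvec(d["rotation"]).as_matrix()/' h.py
cat >> h.py <<'E'
def mask(d,c):
    h=cv2.cvtColor(d['frame'],cv2.COLOR_RGB2HSV).astype(int);H,S,V=h[...,0],h[...,1],h[...,2]
    if c=='red': m=((H<8)|(H>172))&(S>150)&(V>80)
    if c=='green': m=(H>45)&(H<75)&(S>150)&(V>60)
    if c=='blue': m=(H>100)&(H<125)&(S>150)&(V>60)
    n,l,st,ce=cv2.connectedComponentsWithStats(m.astype(np.uint8))
    return [(l==i,ce[i],st[i]) for i in range(1,n) if st[i][4]>60]
def tri(d1,p1,d2,p2):
    a=[ray(d1,*p1,0.),ray(d2,*p2,0.)];P=[np.array(d1['position']),np.array(d2['position'])]
    D=[(a[i]-P[i])/np.linalg.norm(a[i]-P[i]) for i in(0,1)]
    s=np.linalg.lstsq(np.c_[D[0],-D[1]],P[1]-P[0],rcond=None)[0]
    q=[P[i]+s[i]*D[i] for i in(0,1)]
    return (q[0]+q[1])/2,np.linalg.norm(q[0]-q[1])
E
python3 - <<'E'
from h import *
np.set_printoptions(precision=4,suppress=True)
D={n:dict(np.load(f'last_{n}.npz')) for n in('scene','top')}
C={}
for n,d in D.items():
    P=pts(d)
    for c in('red','green','blue'):
        for m,ce,st in mask(d,c):
            q=P[m&(d['z_map']>0)]; t=q[q[:,2]>np.percentile(q[:,2],95)-.004]
            print(n,c,ce,st[4],'top z',np.percentile(q[:,2],95),'top centroid',t.mean(0),'bbox mid',(np.percentile(t,2,0)+np.percentile(t,98,0))/2, np.ptp(t,0))
            C.setdefault((n,c),[]).append(ce)
# notch lines / rail edges via top depth : rail-top pixels
for c in('green','blue'):
    for a in C[('scene',c)]:
        for b in C[('top',c)]: print('tri',c,tri(D['scene'],a,D['top'],b))
for n,d in D.items():
    P=pts(d); z=P[...,2]; r=(abs(z-.036)<.003)&(P[...,0]<.9)
    r=cv2.morphologyEx(r.astype(np.uint8),cv2.MORPH_OPEN,np.ones((3,3)))
    k,l,st,ce=cv2.connectedComponentsWithStats(r); i=1+np.argmax(st[1:,4]); q=P[l==i]
    print(n,'rail',st[i],cv2.minAreaRect((q[:,:2]*1000).astype(np.float32)),np.median(q[:,2]))
    fl=(abs(z-.012)<.004)
    k,l,st,ce=cv2.connectedComponentsWithStats(fl.astype(np.uint8))
    for i in range(1,k):
        if st[i][4]>40: print('  floor',ce[i],st[i][4],P[l==i].mean(0))
t=D['top']['frame'][110:220,140:400,::-1]; cv2.imwrite('pics/crop.png',cv2.resize(t,None,fx=3,fy=3,interpolation=cv2.INTER_CUBIC))
E
```

```text
scene red [280.0359 219.3473] 167 top z 0.08643132948260417 top centroid [ 0.5615 -0.0124  0.0849] bbox mid [ 0.5612 -0.0125  0.0848] [0.0169 0.0254 0.0047]
scene blue [357.3106 214.9938] 161 top z 0.03973688940547275 top centroid [0.5291 0.1106 0.038 ] bbox mid [0.5292 0.1105 0.0381] [0.0269 0.0249 0.0049]
top red [343.5949 164.4103] 195 top z 0.08713468352987239 top centroid [ 0.5586 -0.0123  0.0856] bbox mid [ 0.5588 -0.012   0.0854] [0.0174 0.0257 0.0059]
top green [302.6753 194.1948] 231 top z 0.04102866399655092 top centroid [0.5227 0.0506 0.0392] bbox mid [0.5227 0.0508 0.0393] [0.0262 0.024  0.0055]
top green [154.5373 326.5075] 67 top z 0.03134829885653042 top centroid [0.3189 0.275  0.0297] bbox mid [0.3198 0.28   0.0297] [0.0294 0.0273 0.0059]
top blue [265.2809 190.7915] 235 top z 0.0407398040333067 top centroid [0.5282 0.1104 0.0391] bbox mid [0.5286 0.1101 0.0392] [0.0266 0.0258 0.0053]Traceback (most recent call last):
  File "<stdin>", line 14, in <module>
KeyError: ('scene', 'green')
```

```bash
sed -i 's/(H>45)&(H<75)&(S>150)&(V>60)/(H>45)\&(H<75)\&(S>110)\&(V>50)/' h.py
python3 - <<'E'
from h import *
np.set_printoptions(precision=4,suppress=True)
D={n:dict(np.load(f'last_{n}.npz')) for n in('scene','top')}
C={}
for n,d in D.items():
    for c in('green','blue'): C[n,c]=[x[1] for x in mask(d,c)]
print(C)
for c in('green','blue'):
    for a in C['scene',c]:
        for b in C['top',c]: print('tri',c,tri(D['scene'],a,D['top'],b))
for n,d in D.items():
    P=pts(d); z=P[...,2]
    r=cv2.morphologyEx((abs(z-.036)<.0025).astype(np.uint8),cv2.MORPH_OPEN,np.ones((3,3)))
    k,l,st,ce=cv2.connectedComponentsWithStats(r); i=1+np.argmax(st[1:,4]); q=P[l==i]
    print(n,'rail',st[i],cv2.minAreaRect((q[:,:2]*1000).astype(np.float32)),np.median(q[:,2]))
    g=np.array([.5635,.0468])
    for y in(0,.0598,.1196):
        c=g+np.array([y*.092,y]); m=(np.hypot(P[...,0]-c[0],P[...,1]-c[1])<.03)&(z<.02)
        q=P[m]; print('  notch floor',len(q),q.mean(0) if len(q) else '', np.median(q[:,2]) if len(q) else '')
t=D['top']['frame'][110:220,140:400,::-1]; cv2.imwrite('pics/crop.png',cv2.resize(t,None,fx=3,fy=3,interpolation=cv2.INTER_CUBIC))
s=manip.state(); R=Ro.from_rotvec(s['eef_rot']).as_matrix(); print(R)
E
```

```text
{('scene', 'green'): [array([320.5933, 213.7943])], ('scene', 'blue'): [array([357.3106, 214.9938])], ('top', 'green'): [array([302.668 , 194.0688]), array([150.1489, 325.8298])], ('top', 'blue'): [array([265.2809, 190.7915])]}
tri green (array([0.5233, 0.0507, 0.0369]), np.float64(1.6224154362088334e-05))
tri green (array([0.3948, 0.1629, 0.0019]), np.float64(0.2816743018120559))
tri blue (array([0.5287, 0.1106, 0.0372]), np.float64(1.3139614361531521e-05))
scene rail [ 242  203  234   61 7478] ((558.8623657226562, 107.64529418945312), (360.6435241699219, 100.09647369384766), 84.97068786621094) 0.035189282896119
  notch floor 162 [0.5585 0.047  0.0121] 0.011351004646775353
  notch floor 157 [0.5639 0.1083 0.0124] 0.011448017621068174
  notch floor 161 [0.5694 0.1685 0.0122] 0.011424416062978615
top rail [ 153  136  227   77 9197] ((558.2611694335938, 108.58360290527344), (360.4933166503906, 98.75271606445312), 84.83533477783203) 0.03603215979769081
  notch floor 177 [0.5663 0.0478 0.0125] 0.012274990881229964
  notch floor 171 [0.5719 0.1084 0.0127] 0.012374392548518909
  notch floor 168 [0.5776 0.1693 0.0131] 0.012529789149889003
[[ 0.9675  0.253  -0.0004]
 [ 0.253  -0.9675  0.0013]
 [-0.0001 -0.0014 -1.    ]]
```

```bash
ls pics
```

```text
crop.png
scene0.png
top0.png
```

View pics/crop.png

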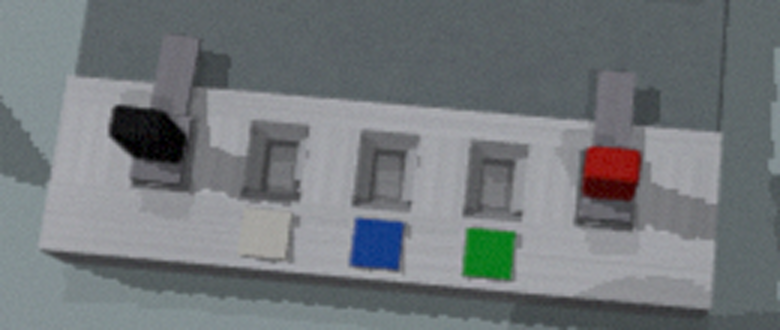

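The crop confirms it. The red knob stands in the end notch, next to the notch with the green tab, and black is at the far end. Measured positions:
- **Red stop:** about (0.5595, -0.0125), top z 0.086.
- **Green notch:** about (0.5637, 0.047), floor z 0.012.
- **Rail yaw:** about -0.089 rad.

I'll move above the red knob now.

Request:
drive_tool(
  travel=[
    [538,-471,100],
    [538,-471,100],
    [538,-471,100],
    [538,-471,100],
    [538,-471,100],
    [538,-471,100],
    [538,-471,100],
    [538,-471,100],
    [538,-471,100],
    [538,-471,100],
  ],
  angular=[
    [0,0,-1.226],
    [0,0,-1.226],
    [0,0,-1.226],
    [0,0,-1.226],
    [0,0,-1.226],
    [0,0,-1.226],
    [0,0,-1.226],
    [0,0,-1.226],
    [0,0,-1.226],
    [0,0,-1.226],
  ],
  grip=[1,1,1,1,1,1,1,1,1,1],
)

```text
clock: 0.93
ee_pos: [0.3902, -0.2614, 0.1921]
eef_rot: [2.312, 2.127, -0.0]
force: [1.0, -0.0, -0.5]
gripper_width: 0.0857
gripper_force: 0.0
```

```bash
cat > go.py <<'E'
import sys
from h import *
t=np.array([float(x) for x in sys.argv[1:4]]); yaw=float(sys.argv[4])
s=manip.state(); R=Ro.from_rotvec(s['eef_rot']); c,k=np.cos(yaw),np.sin(yaw)
# target: tool y along rail x, z down
y=np.array([c,k,0]);z=np.array([0,0,-1.]);T=Ro.from_matrix(np.c_[np.cross(y,z),y,z])
print('t',s['clock'],'pos',s['ee_pos'].round(4),'w',s['gripper_width'].round(4),'gf',s['gripper_force'],'F',s['force'].round(1))
print('travel mm',(R.inv().apply(t-s['ee_pos'])*1000).round(1),'ang',(R.inv()*T).as_rotvec().round(3),'q',s['joint_pos'].round(2))
E
python3 go.py .5595 -.0125 .15 -.089
```

```text
Traceback (most recent call last):
  File "go.py", line 7, in <module>
    print('t',s['clock'],'pos',s['ee_pos'].round(4),'w',s['gripper_width'].round(4),'gf',s['gripper_force'],'F',s['force'].round(1))
                                                        ^^^^^^^^^^^^^^^^^^^^^^^^
AttributeError: 'float' object has no attribute 'round'
```

```bash
sed -i "s/s\['gripper_width'\].round(4)/s['gripper_width']/" go.py; python3 go.py .5595 -.0125 .15 -.089
```

```text
t 0.9333 pos [ 0.3902 -0.2614  0.1921] w 0.08572533781215816 gf 0.0 F [ 1.  -0.  -0.5]
travel mm [262.1 148.1  42. ] ang [0.    0.    0.006] q [ 0.81  0.28 -0.4   1.99  0.14  0.9   0.25]
```

Request:
drive_tool(
  travel=[
    [262,148,42],
    [262,148,42],
    [262,148,42],
    [262,148,42],
    [262,148,42],
    [262,148,42],
    [262,148,42],
    [262,148,42],
    [262,148,42],
    [262,148,42],
  ],
  angular=[
    [0,0,0],
    [0,0,0],
    [0,0,0],
    [0,0,0],
    [0,0,0],
    [0,0,0],
    [0,0,0],
    [0,0,0],
    [0,0,0],
    [0,0,0],
  ],
  grip=[1,1,1,1,1,1,1,1,1,1],
)

```text
clock: 1.77
ee_pos: [0.5601, -0.0149, 0.1497]
eef_rot: [-2.316, -2.122, 0.002]
force: [1.2, -1.5, 0.1]
gripper_width: 0.0855
gripper_force: 0.0
```

```bash
python3 - <<'E'
from h import *
for n in('scene','top'):
    d=grab(n); P=pts(d)
    for c in('red','green'):
        for m,ce,st in mask(d,c):
            q=P[m]; t=q[q[:,2]>np.percentile(q[:,2],95)-.005]
            print(n,c,ce.round(1),st[4],((np.percentile(t,2,0)+np.percentile(t,98,0))/2).round(4),np.ptp(t,0).round(3))
    if n=='scene': cv2.imwrite('pics/s1.png',cv2.resize(d['frame'][100:300,200:500,::-1],None,fx=2.5,fy=2.5))
E
python3 go.py .5595 -.0125 .07 -.089
```

```text
scene red [284.5 221.3] 122 [ 0.562  -0.0065  0.0845] [0.351 0.049 0.535]
scene green [320.6 213.8] 210 [0.5237 0.0505 0.0382] [0.396 0.029 0.581]
top green [302.7 194.1] 247 [0.5226 0.0509 0.0393] [0.147 0.034 0.642]
top green [151.3 325.6] 152 [0.3192 0.2858 0.0295] [0.086 0.278 0.651]
t 1.8667 pos [ 0.5596 -0.0171  0.15  ] w 0.08579105658557995 gf 0.0 F [ 0.6 -0.5  0.2]
travel mm [ 4.7 -0.5 80. ] ang [-0.001  0.001 -0.002] q [ 0.26  0.48 -0.44  1.82  0.25  0.9  -0.39]
```

View pics/s1.png

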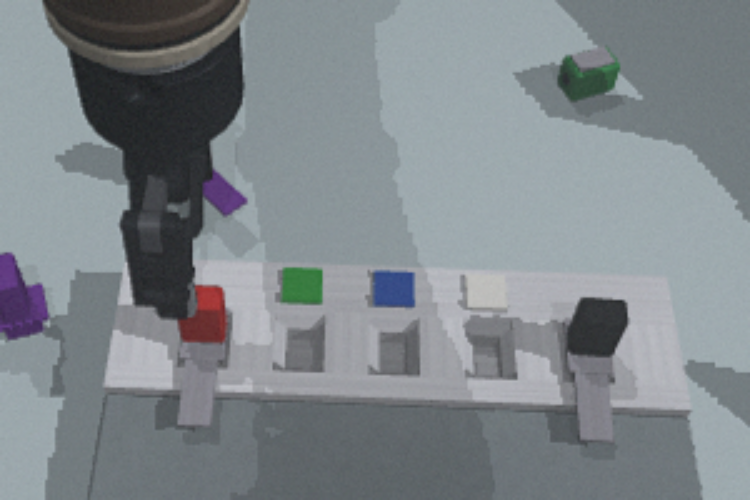

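The gripper hangs directly over the red knob, with the knob at about (203,313) in the crop. The black stop and the rail are untouched. I'll descend and then close.

Request:
drive_tool(
  travel=[
    [4.5,-0.5,15],
    [4.5,-0.5,30],
    [4.5,-0.5,45],
    [4.5,-0.5,60],
    [4.5,-0.5,72],
    [4.5,-0.5,80],
    [4.5,-0.5,80],
    [4.5,-0.5,80],
    [4.5,-0.5,80],
    [4.5,-0.5,80],
  ],
  angular=[
    [0,0,0],
    [0,0,0],
    [0,0,0],
    [0,0,0],
    [0,0,0],
    [0,0,0],
    [0,0,0],
    [0,0,0],
    [0,0,0],
    [0,0,0],
  ],
  grip=[1,1,1,1,1,1,1,1,1,1],
)

```text
clock: 2.7
ee_pos: [0.561, -0.0109, 0.0711]
eef_rot: [2.318, 2.119, 0.002]
force: [0.0, 0.4, 0.3]
gripper_width: 0.0856
gripper_force: 0.0
```

```bash
python3 go.py .5595 -.0125 .07 -.089
```

```text
t 2.7 pos [ 0.561  -0.0109  0.0711] w 0.08563516788048597 gf 0.0 F [0.  0.4 0.3]
travel mm [-1.7 -1.3  1.1] ang [ 0.001 -0.    -0.   ] q [ 0.21  0.58 -0.4   1.89  0.32  0.73 -0.46]
```

Request:
drive_tool(
  travel=[
    [-1,-1,1],
    [-1,-1,1],
    [-1,-1,1],
    [-1,-1,1],
    [-1,-1,1],
    [-1,-1,1],
    [-1,-1,1],
    [-1,-1,1],
    [-1,-1,1],
    [-1,-1,1],
  ],
  angular=[
    [0,0,0],
    [0,0,0],
    [0,0,0],
    [0,0,0],
    [0,0,0],
    [0,0,0],
    [0,0,0],
    [0,0,0],
    [0,0,0],
    [0,0,0],
  ],
  grip=[0,0,0,0,0,0,0,0,0,0],
)

```text
clock: 3.53
ee_pos: [0.5594, -0.0117, 0.0694]
eef_rot: [2.318, 2.12, 0.0]
force: [-0.7, -0.5, 4.3]
gripper_width: 0.0173
gripper_force: 58.6
```

```bash
python3 go.py .5595 -.0125 .07 -.089
```

```text
t 3.5333 pos [ 0.5594 -0.0117  0.0694] w 0.017301020514860984 gf 58.564379811286926 F [-0.7 -0.5  4.3]
travel mm [-0.7  0.2 -0.6] ang [ 0.  0. -0.] q [ 0.21  0.58 -0.4   1.89  0.33  0.73 -0.46]
```

The knob is gripped: 17.3 mm opening, 59 N. Now I'll lift it straight up.

Request:
drive_tool(
  travel=[
    [0,0,-6],
    [0,0,-14],
    [0,0,-22],
    [0,0,-30],
    [0,0,-38],
    [0,0,-45],
    [0,0,-45],
    [0,0,-45],
    [0,0,-45],
    [0,0,-45],
  ],
  angular=[
    [0,0,0],
    [0,0,0],
    [0,0,0],
    [0,0,0],
    [0,0,0],
    [0,0,0],
    [0,0,0],
    [0,0,0],
    [0,0,0],
    [0,0,0],
  ],
  grip=[0,0,0,0,0,0,0,0,0,0],
)

```text
clock: 4.37
ee_pos: [0.5589, -0.0118, 0.1139]
eef_rot: [-2.318, -2.12, 0.001]
force: [-0.3, 0.0, -1.4]
gripper_width: 0.0175
gripper_force: 58.5
```

```bash
python3 - <<'E'
from h import *
d=grab('scene'); cv2.imwrite('pics/s2.png',cv2.resize(d['frame'][100:300,200:500,::-1],None,fx=2.5,fy=2.5))
E
python3 go.py .5637 .0475 .115 -.089
```

```text
t 4.4167 pos [ 0.559  -0.0118  0.1138] w 0.017089257238945884 gf 58.510597944259644 F [ 0.1  0.1 -1.2]
travel mm [59.5 -0.5 -1.2] ang [-0.001  0.    -0.   ] q [ 0.23  0.52 -0.43  1.86  0.29  0.82 -0.43]
```

View pics/s2.png

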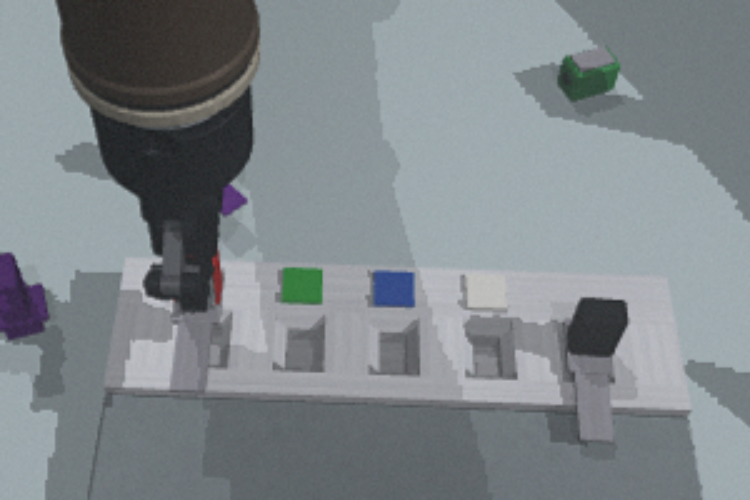

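The stop is lifted out and upright, with its blade at (195,355) in the crop and its old notch showing empty at (218,340). The notches are 60 mm apart, so I'll shift 60 mm along the rail, which agrees with the measured target.

Request:
drive_tool(
  travel=[
    [10,0,-1],
    [25,0,-1],
    [40,0,-1],
    [52,0,-1],
    [59.5,0,-1],
    [59.5,0,-1],
    [59.5,0,-1],
    [59.5,0,-1],
    [59.5,0,-1],
    [59.5,0,-1],
  ],
  angular=[
    [0,0,0],
    [0,0,0],
    [0,0,0],
    [0,0,0],
    [0,0,0],
    [0,0,0],
    [0,0,0],
    [0,0,0],
    [0,0,0],
    [0,0,0],
  ],
  grip=[0,0,0,0,0,0,0,0,0,0],
)

```text
clock: 5.25
ee_pos: [0.5646, 0.0465, 0.1152]
eef_rot: [2.319, 2.119, -0.001]
force: [0.4, 0.5, -1.7]
gripper_width: 0.0173
gripper_force: 58.5
```

```bash
python3 - <<'E'
from h import *
d=grab('scene'); cv2.imwrite('pics/s3.png',cv2.resize(d['frame'][150:280,240:400,::-1],None,fx=4,fy=4))
E
python3 go.py .564 .0478 .0705 -.089
```

```text
t 5.3 pos [0.5646 0.0467 0.1153] w 0.01760851617531368 gf 58.5105299949646 F [-1.2  0.  -1.4]
travel mm [ 1.1 -0.7 44.8] ang [-0.     0.    -0.001] q [ 0.13  0.53 -0.43  1.84  0.29  0.83 -0.53]
```

View pics/s3.png

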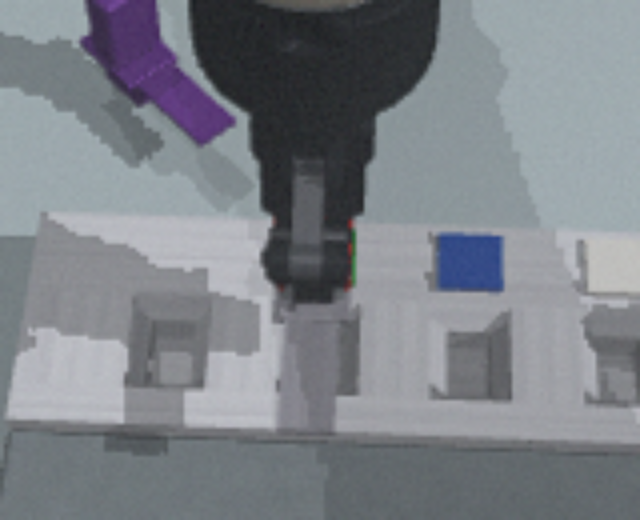

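The stop hangs over the notch beside the green tab, and its blade at (307,365) lines up with the rail. I'll lower it to just above the seat.

Request:
drive_tool(
  travel=[
    [1,-0.5,5],
    [1,-0.5,10],
    [1,-0.5,15],
    [1,-0.5,20],
    [1,-0.5,25],
    [1,-0.5,30],
    [1,-0.5,35],
    [1,-0.5,39],
    [1,-0.5,43],
    [1,-0.5,44],
  ],
  angular=[
    [0,0,0],
    [0,0,0],
    [0,0,0],
    [0,0,0],
    [0,0,0],
    [0,0,0],
    [0,0,0],
    [0,0,0],
    [0,0,0],
    [0,0,0],
  ],
  grip=[0,0,0,0,0,0,0,0,0,0],
)

```text
clock: 6.13
ee_pos: [0.5639, 0.0485, 0.0705]
eef_rot: [-2.318, -2.12, 0.001]
force: [0.7, 0.9, -1.3]
gripper_width: 0.0179
gripper_force: 58.5
```

```bash
python3 go.py .564 .0478 .0697 -.089
```

```text
t 6.1333 pos [0.5639 0.0485 0.0705] w 0.017879527401130326 gf 58.51197838783264 F [ 0.7  0.9 -1.3]
travel mm [-0.7  0.2  0.8] ang [-0.001  0.    -0.   ] q [ 0.11  0.59 -0.4   1.88  0.33  0.74 -0.57]
```

It went all the way in with no contact force, about 1 mm above the seat. I'll release it.

Request:
drive_tool(
  travel=[
    [0,0,0.7],
    [0,0,0.7],
    [0,0,0.7],
    [0,0,0.7],
    [0,0,0.7],
    [0,0,0.7],
    [0,0,0.7],
    [0,0,0.7],
    [0,0,0.7],
    [0,0,0.7],
  ],
  angular=[
    [0,0,0],
    [0,0,0],
    [0,0,0],
    [0,0,0],
    [0,0,0],
    [0,0,0],
    [0,0,0],
    [0,0,0],
    [0,0,0],
    [0,0,0],
  ],
  grip=[0,0,1,1,1,1,1,1,1,1],
)

```text
clock: 6.97
ee_pos: [0.5642, 0.0485, 0.0706]
eef_rot: [2.318, 2.12, -0.0]
force: [-0.5, -0.8, 0.3]
gripper_width: 0.0853
gripper_force: 0.0
```

Request:
drive_tool(
  travel=[
    [0,0,0],
    [0,0,0],
    [0,0,-15],
    [0,0,-30],
    [0,0,-50],
    [0,0,-75],
    [0,0,-100],
    [0,0,-130],
    [0,0,-130],
    [0,0,-130],
  ],
  angular=[
    [0,0,0],
    [0,0,0],
    [0,0,0],
    [0,0,0],
    [0,0,0],
    [0,0,0],
    [0,0,0],
    [0,0,0],
    [0,0,0],
    [0,0,0],
  ],
  grip=[1,1,1,1,1,1,1,1,1,1],
)

```text
clock: 7.8
ee_pos: [0.5652, 0.0488, 0.2024]
eef_rot: [2.317, 2.119, 0.005]
force: [0.1, -0.3, -0.3]
gripper_width: 0.0856
gripper_force: 0.0
```

Request:
drive_tool(
  travel=[
    [-30,-30,0],
    [-60,-60,0],
    [-90,-90,0],
    [-120,-120,0],
    [-150,-150,0],
    [-150,-150,0],
    [-150,-150,0],
    [-150,-150,0],
    [-150,-150,0],
    [-150,-150,0],
  ],
  angular=[
    [0,0,0],
    [0,0,0],
    [0,0,0],
    [0,0,0],
    [0,0,0],
    [0,0,0],
    [0,0,0],
    [0,0,0],
    [0,0,0],
    [0,0,0],
  ],
  grip=[1,1,1,1,1,1,1,1,1,1],
)

```text
clock: 8.63
ee_pos: [0.4023, -0.0865, 0.2004]
eef_rot: [-2.316, -2.122, -0.001]
force: [0.2, 0.2, 0.1]
gripper_width: 0.0853
gripper_force: 0.0
```

Run:
```python
from h import *
for n in('scene','top'):
    d=grab(n); P=pts(d)
    for m,ce,st in mask(d,'red'):
        q=P[m]; z95=np.percentile(q[:,2],95); t=q[q[:,2]>z95-.005]
        print(n,ce.round(1),st[4],z95,np.median(t,0).round(4),((np.percentile(t,5,0)+np.percentile(t,95,0))/2).round(4))
    if n=='scene': cv2.imwrite('pics/s4.png',cv2.resize(d['frame'][130:280,220:500,::-1],None,fx=2.8,fy=2.8))
```

```text
scene [320.5 221. ] 169 0.08634627337298281 [0.5665 0.0478 0.0849] [0.566  0.0478 0.0847]
top [304.5 161.1] 193 0.0875460909832777 [0.5638 0.0473 0.0857] [0.5639 0.047  0.0855]
```

View pics/s4.png

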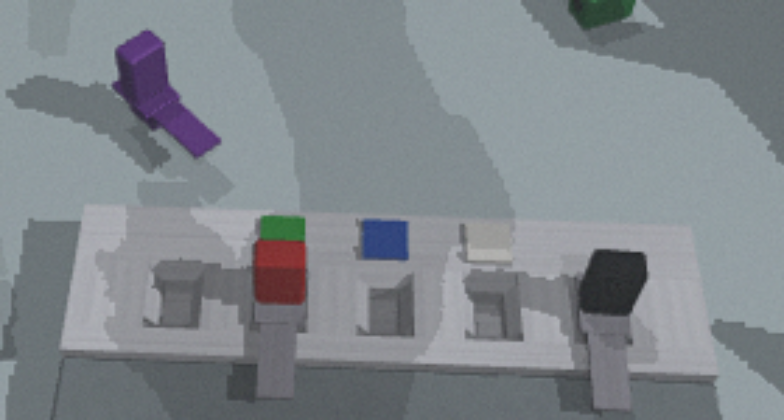

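The red stop stands upright at (280,270) in the crop, beside the green tab. Its knob top is at z 0.086, the same as at the start, so it is fully home. The black stop is unmoved at (612,285), and the arm is clear.

```bash
python3 -c "
from plant import manip; print(manip.hand_in())"
```

```text
the job is handed in; nothing more can be done
None
```

The red stop is in the notch beside the green tab, upright, fully home and let go, the black stop is still in its own notch, and I handed the job in at about 9 s of the 34 s limit (no verdict was returned).

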